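Open the right half of a desk cupboard

TASK

I need the right-hand half of the little two-door cupboard on the desk. Turn the latch on its roof a quarter turn so that it lets go of the left door, swing the left door at least half-way open first, then swing the right door (its edge is caught behind the left one's lip) wide open, about square to the cupboard, and finally push the left door fully shut again. Don't force the latch, and leave the other things on the desk where they are.

Things in the scene. Friction and masses are not known exactly. Their poses are not given: they have to be found in the camera images.
- cupboard: Light-brown wooden desk cupboard, fixed on the desk, 120 deep (x) x 280 wide (y) x 150 mm high, two doors in front, one latch on the roof. Origin: centre of its underside; own -x is the front (towards the robot), own +y its left side seen from the robot. A thin wall parts the left and right halves; the shut doors' front faces lie at own x = -74 mm. Moves and turns between starts.
- left_leaf (a joint): Left door: 12 mm thick, 136 wide, top edge at z = 150 mm. 0 = shut; grows as it swings out towards the robot about its outer (left) edge, stop at 1.75 rad; stays where left (friction 0.08 N m). A full-height lip, 6 mm thick, reaches 16 mm past its free edge in front of the right door. A metal tab on its top, 120 mm from the hinge, stands 12 mm above the roof; the closed latch hooks it.
- left_leaf_hinge (a point): On the left door's hinge axis, in mid-thickness of the door, at the height of its top edge. In the cupboard's frame at (-68, +140, 150) mm; its axes turn with the door (door along its -y from the hinge, outer face at its x = -6 mm).
- left_leaf_pull (a point): Grip point of the left door's pull: an upright round dark bar 12 mm thick, its free upper end at z = 150 mm; two level stubs at z = 55 and 95 mm hold it, so fingers from above can straddle its upper 50 mm. The point is on the bar's axis at z = 132 mm, 65 mm along the door from the hinge and 40 mm out from the outer face. Axes turn with the door.
- left_leaf_edge (a point): Middle of the left door's free edge at the top, 138 mm from the hinge. Axes turn with the door.
- right_leaf (a joint): Right door: mirror image of the left, without lip and tab, hinged at its outer (right) edge. 0 = shut; grows as it swings out towards the robot, stop at 1.75 rad. Stays where it is left. When shut its free edge lies behind the left door's lip.
- right_leaf_hinge (a point): On the right door's hinge axis, at the height of its top edge; in the cupboard's frame at (-68, -140, 150) mm. The door lies along its own +y; axes turn with the door.
- right_leaf_pull (a point): Grip point of the right door's pull: the same upright round bar, 12 mm thick, point at z = 132 mm, 65 mm along the door from its hinge and 40 mm out from the outer face.
- latch (a joint): Dark metal turn-latch on the roof near the front, upright axis. 0 to 0.15 = closed: its arm points to the cupboard's front, the hook bar at its end hangs in front of the left door's tab. Grows counter-clockwise seen from above (arm swings right, over the right door), stop at 1.57 rad, clear of the tab from about 1.1. Friction about 0.04 N m.
- latch_grip (a point): Grip point of the latch on its axis: a bar grip 42 mm long, 12 mm thick, 26 mm high (z = 165 to 191 mm), lying along the latch's own x (its arm along own -x, 42 mm to the outside of the hook bar). The point is at z = 180 mm; in the cupboard's frame at (-40, +20) mm. Axes turn with the latch.
- hinged_tin: Small flat pale tin, 69x98x26 mm, inside the cupboard's right half. Stays there.
- candle_jar: Candle in a jar, 51x47x44 mm, inside the left half. Stays there.
- votive_white: Small white fluted cup, 58x59x62 mm, origin under its centre, on the desk to the left. Bystander.
- washi_1: Dark striped roll of tape, 50 mm across, 15 high, on the desk to the left. Bystander.
- stapler: Black stapler, 132x36x47 mm, on the desk to the right. Bystander.
- mouse: White computer mouse, 114x58x22 mm, on the desk to the right. Bystander.

How it is judged:
On the way, in this order (a step that is already met when the one before it is completed fails the run):
1. the latch is turned clear of the left door's tab (past 1.1 rad) (value of joint latch above 1.1 rad), for 0.2 s.
2. the left door is at least about half-way open (past 0.65 rad) while the right door is still shut (under 0.15 rad) (value of joint left_leaf above 0.65 rad and value of joint right_leaf below 0.15 rad), for 0.2 s.
3. the right door is wide open (past 1.3 rad) (value of joint right_leaf above 1.3 rad), for 0.2 s.
At the end, for the whole second after the job is handed in: The right door stands wide open (past 1.3 rad, about 75 degrees) and the left door is shut (within 0.08 rad, about 11 mm at its edge), both at rest. The latch may be left in any position (value of joint right_leaf above 1.3 rad and value of joint left_leaf below 0.08 rad and velocity of joint right_leaf between -0.05 and 0.05 rad/s and velocity of joint left_leaf between -0.05 and 0.05 rad/s); the robot touches nothing.
It fails at once if the left door is forced open (past 0.15 rad) against the closed latch (under 0.6 rad) (value of joint left_leaf above 0.15 rad and value of joint latch below 0.6 rad).
It fails at once if a thing on the desk is moved by more than 40 mm (distance of any of votive_white, washi_1, stapler, mouse from where it was at the start of the episode above 0.04 m).
It also fails if it takes over 67 s, if anything falls off the work surface, if the arm or the gripper's body presses on something with over 40 N, if the wrist force passes 120 N, or if a joint passes its speed limit or range.

ROBOT

A 6-joint arm with a two-finger parallel gripper is mounted at the origin on a cart in front of the work surface, level with it; the furniture and walls round the work are solid. World frame = base frame: x ahead of the robot, y to its left, z up, the work surface at z = 0. Lengths are in m, angles in rad, forces in N, time in s.
With the tool pointing down it reaches from about 0.3 to 0.775 m from the base axis. Payload 14.6 kg.
Tool frame: the origin (TCP) lies at the centre of the arm's flange, where the gripper is bolted on; the fingertips stand 199 mm ahead of it and the grasp point (between the pads) lies 180 mm ahead of it; z points along the fingers, y is the line along which they close (so a half turn about z gives the same grasp; the last joint's range is limited). The gripper opens to 94 mm and grips with 3 to 60 N. Pads are 16 mm wide; open, the fingers measure 119 mm over their backs; the gripper's body (75 mm by 177 mm) begins 78 mm behind the grasp point.
Start: joints at [-1.302, 0.3, 1.521, -0, 1.321, -0.067], TCP at [0.181, -0.519, 0.405] pointing down, gripper open.
Joint ranges: [-3.03, 3.03], [-0.79, 2.21], [0.23, 2.52], [-1.04, 4.18], [0, 3.07], [-2.55, 2.55]. Speed limits (rad/s): [2.22, 2.22, 2.57, 3.14, 3.14, 3.14].

INTERFACE

Orientations are given as [roll, pitch, yaw] about the fixed x, y, z axes, in that order (R = Rz(yaw) Ry(pitch) Rx(roll)).
In Python, from station import ctrl gives the robot as it stands. The module is installed in compiled form; this text tells all that it offers.
- The arm moves only by the tool servo_tool, never from a script. Its argument "motion" is a list of rows, each a list of 5 numbers: the closure, from 0 (fully open) to 1 (shut), then the shift along the world's x, y, z in cm, then the turn about the world's z in degrees. A call has 1 to 20 rows; each row is the pose to reach, as a shift and turn from the pose commanded when the call began; what a row does not reach only later rows make up. A row lasts 1/8 s, in which the tool goes at most 62.5 mm and 10.7 degrees, less where a joint would pass 70% of its speed; a pose out of reach is approached as far as the arm can. A call with a gripper value outside its range is refused whole. The fingers move at their own pace and stop on an object; "squeeze" is the grip in N (left out, the last holds). Time passes only in rows, so rows that repeat a pose let the fingers close. It gives the time, the measured TCP pose, the force, the opening and the grip force at its end, in the units of the state.
- ctrl.get_obs(): the state, without advancing time (a new reading comes with each control period).
- ctrl.camera(name): name is "scene" or "top" or "wrist"; returns a dict with "image" (400x640x3 uint8, red, green, blue), "fx", "fy", "cx", "cy" (pixels), "camera_from_world" (4x4, takes a point from world to camera coordinates); the wrist camera has in their place "hand_eye" (4x4, takes a point from camera to tool coordinates, whose origin is the TCP and whose axes are the flange's). Camera axes: x right, y up, looking along -z (the intrinsics and any distortion apply to the point x, -y, -z); pixel columns grow to the right and rows downward; lengths in m; the calibration is good to about 2 mm. The wrist camera is an equidistant fisheye: a pixel r from the principal point sees the ray r / f radians off the axis. A picture is of the moment at which its call begins: read the wrist's pose just before it. There is no depth.
- ctrl.hand_in(): hands the job in; it is judged then, once.
The state is a dict: "time_s": time; "qpos": joint angles; "joint_vel": joint speeds; "tau": joint torques, N m; "ee_pos": TCP position; "eef_rot": TCP orientation; "force": force on the tool from outside, world axes, zero at the start; "moment": the same for the moment, N m; "grip_width": finger opening in m; "grip_force": force on a finger pad.
Only numpy, scipy, OpenCV 4.12 (cv2) and the standard library are available. Lean on these libraries where they do the work, as an engineer would, in place of code of your own. Each camera call takes 0.05 s, during which the arm holds its last target. There are 200 camera calls.

## Working session

There is one attempt and no reset: what is moved stays moved. The work goes in short steps, Python scripts to look and compute and a tool call to move; the robot and the scene stay as the last step left them, time stands still between calls to the robot, and variables do not carry over. Pictures are saved under pics/ and viewed, at most 10 in all, crops included, and the job is handed in when it is done.

Besides the shell and the picture viewer there is one more tool, called after "Request:" as name(argument=value, ...), one argument or row to a line, values as JSON. servo_tool: Moves the arm, as the interface text tells. Its arguments: {"type":"object","properties":{"motion":{"type":"array","items":{"type":"array","items":{"type":"number"}}},"squeeze":{"type":"number"}},"required":["motion"]}

```bash
mkdir -p pics
cat > h.py <<'E'
import numpy as np, cv2
from station import ctrl
def shot(n,f):
    o=ctrl.get_obs(); c=ctrl.camera(n); cv2.imwrite(f'pics/{f}.png',cv2.cvtColor(c['image'],cv2.COLOR_RGB2BGR)); return c,o
def ray(c,u,v):
    M=np.linalg.inv(c['camera_from_world']); d=np.array([(u-c['cx'])/c['fx'],-(v-c['cy'])/c['fy'],-1.])
    return M[:3,3],M[:3,:3]@d
def onz(c,u,v,z):
    p,d=ray(c,u,v); return p+d*(z-p[2])/d[2]
def proj(c,P):
    q=c['camera_from_world']@np.append(P,1); return c['cx']+c['fx']*q[0]/-q[2], c['cy']-c['fy']*q[1]/-q[2]
E
python3 - <<'E'
from h import *
import pickle
for n in('top','scene'):
    c,o=shot(n,n+'0'); pickle.dump(c,open(n+'0.pkl','wb')); print({k:v for k,v in c.items() if k!='image'})
print(o['ee_pos'],o['eef_rot'],o['time_s'],o['grip_width'])
E
```

```text
{'fx': 506.36284114277197, 'fy': 506.36284114277197, 'cx': 318.56348303883505, 'cy': 199.27876607058758, 'camera_from_world': array([[ 2.73896915e-02, -9.99624346e-01, -9.85866688e-04,
        -2.23538177e-02],
       [ 9.95763966e-01,  2.71972942e-02,  8.78318317e-02,
        -5.42216634e-01],
       [-8.77720244e-02, -3.38737730e-03,  9.96134829e-01,
        -1.52748514e+00],
       [ 0.00000000e+00,  0.00000000e+00,  0.00000000e+00,
         1.00000000e+00]])}
{'fx': 438.8571435681141, 'fy': 438.8571435681141, 'cx': 320.98603606463155, 'cy': 195.3755747527699, 'camera_from_world': array([[-0.54089497, -0.84106236,  0.00683668,  0.27892048],
       [ 0.54019517, -0.34115124,  0.76928864, -0.37984055],
       [-0.64468738,  0.41979749,  0.63886482, -1.10209872],
       [ 0.        ,  0.        ,  0.        ,  1.        ]])}
[ 0.18121243 -0.51924906  0.40409199] [-3.14043967e+00 -7.89718060e-05  3.35796311e-01] 0.05 0.09403101527379266
```

View pics/top0.png

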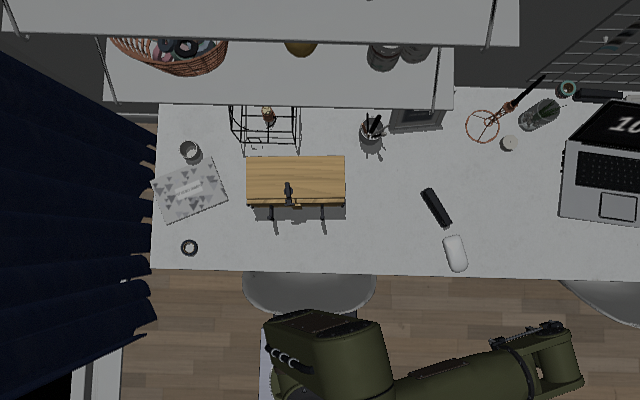

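View pics/scene0.png

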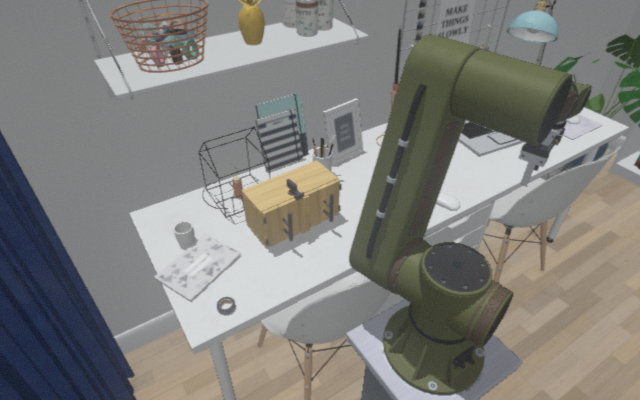

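The top view shows the cupboard roof spanning about (247,156)–(345,205), with the latch near (289,190) and the pulls near (273,225) and (323,225). The scene view shows both doors shut and the shelf behind and above. Next I measure the roof.

Run:
```python
from h import *
import pickle
c=pickle.load(open('top0.pkl','rb')); im=c['image']
hsv=cv2.cvtColor(im,cv2.COLOR_RGB2HSV)
m=cv2.inRange(hsv,(8,60,90),(25,255,255)); m[:140]=0;m[230:]=0;m[:,:230]=0;m[:,360:]=0
m=cv2.morphologyEx(m,cv2.MORPH_CLOSE,np.ones((3,3)))
k=max(cv2.findContours(m,0,2)[0],key=cv2.contourArea)
r=cv2.boxPoints(cv2.minAreaRect(k)); h=cv2.approxPolyDP(cv2.convexHull(k),4,True)[:,0]
for P in(r,h): print([(p.tolist(),onz(c,*p,.15)[:2].round(4).tolist()) for p in P])
cv2.imwrite('pics/crop.png',cv2.resize(cv2.cvtColor(im,cv2.COLOR_RGB2BGR)[145:245,235:360],None,fx=6,fy=6,interpolation=cv2.INTER_CUBIC))
```

```text
[([246.0, 204.99998474121094], [0.5098, 0.1955]), ([246.0, 155.99998474121094], [0.649, 0.2011]), ([344.0, 155.99998474121094], [0.6566, -0.0767]), ([344.0, 204.99998474121094], [0.5173, -0.0799])]
[([343, 156], [0.6565, -0.0738]), ([343, 201], [0.5285, -0.0768]), ([247, 203], [0.5155, 0.1929]), ([246, 157], [0.6462, 0.201])]
```

View pics/crop.png

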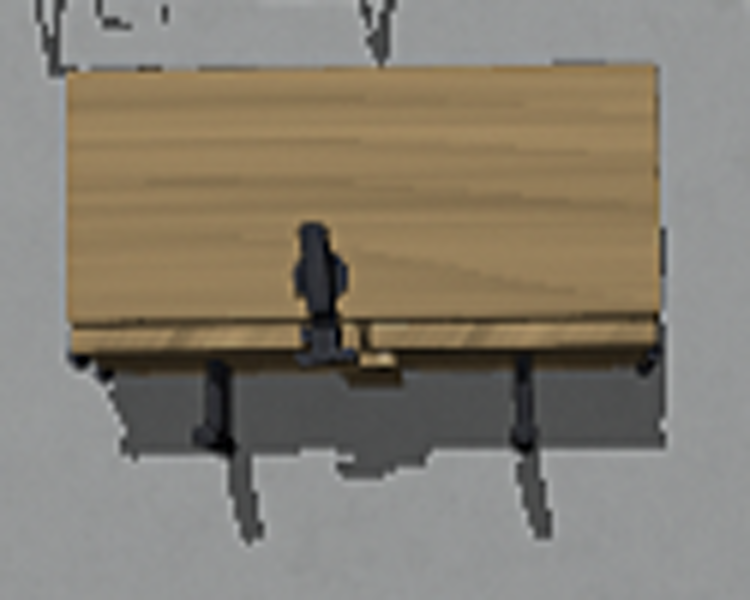

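The crop shows the roof's back corners at (68,68) and (657,66), the doors' front top edge from (70,350) to (657,348), and the latch pivot at about (320,277), closed.

```bash
cat >> h.py <<'E'
def fit(A,B):
    A=np.array(A);B=np.array(B);a=A-A.mean(0);b=B-B.mean(0)
    t=np.arctan2((a[:,0]*b[:,1]-a[:,1]*b[:,0]).sum(),(a*b).sum())
    R=np.array([[np.cos(t),-np.sin(t)],[np.sin(t),np.cos(t)]]); return R,B.mean(0)-R@A.mean(0),t
E
python3 - <<'E'
from h import *
import pickle
c=pickle.load(open('top0.pkl','rb'))
px=[(68,68),(657,66),(657,348),(70,350)]
W=[onz(c,235+(x+.5)/6-.5,145+(y+.5)/6-.5,.15)[:2] for x,y in px]
A=[(.06,.14),(.06,-.14),(-.074,-.14),(-.074,.14)]
print(np.round(W,4)); R,t,a=fit(A,W); print('pose',t,np.degrees(a)); print('res',np.round(np.array(W)-(np.array(A)@R.T+t),4))
np.savez('cup.npz',R=R,t=t,a=a)
f=lambda x,y:R@[x,y]+t
for n,p,z in(('latch',(-.04,.02),.19),('lpull',(-.12+.006,.075),.15),('rpull',(-.114,-.075),.15)):
    w=f(*p); u=proj(c,[*w,z]); print(n,w.round(4),'pred crop px',(np.array(u)-[235,145])*6)
# pulls measured at z=.15 and latch at .19
for x,y,z in((320,240,.191),(208,435,.15),(522,435,.15)): print(onz(c,235+x/6,145+y/6,z)[:2].round(4))
E
```

```text
[[ 0.6493  0.2013]
 [ 0.6578 -0.0769]
 [ 0.5241 -0.0799]
 [ 0.5157  0.1951]]
pose [0.59372033 0.06012022] 1.804781079988103
res [[-0.     -0.0006]
 [-0.0003  0.0011]
 [-0.      0.0022]
 [ 0.0003 -0.0027]]
latch [0.5531 0.0789] pred crop px [312.53992183 265.69201727]
lpull [0.4774 0.1315] pred crop px [200.07145329 432.77591414]
rpull [ 0.4821 -0.0184] pred crop px [520.91052851 431.44271932]
[0.5649 0.0758]
[0.4765 0.1277]
[ 0.4805 -0.019 ]
```

Request:
servo_tool(
  motion=[
    [0,3,5,1.5,-2],
    [0,6,10,3,-4],
    [0,9,15,3,-6],
    [0,12.5,20,3,-8],
    [0,16,25,3,-10],
    [0,19,30,3,-12],
    [0,22,35,3,-14],
    [0,25,40,3,-16],
    [0,28,45,3,-17.4],
    [0,31,50,3,-17.4],
    [0,34.5,55,3,-17.4],
    [0,37.2,59.6,3,-17.4],
    [0,37.2,59.6,3,-17.4],
    [0,37.2,59.6,3,-17.4],
  ],
)

```text
time_s: 1.85
ee_pos: [0.553, 0.0764, 0.4342]
eef_rot: [3.141, 0.001, 0.032]
force: [-0.1, 0.1, 0.3]
grip_width: 0.0938
grip_force: 0.0
```

Run:
```python
from h import *
c,o=shot('wrist','w1'); print({k:v for k,v in c.items() if k!='image'}); print(o['ee_pos'],o['eef_rot'],o['qpos'])
```

```text
{'fx': 309.70691628693146, 'fy': 309.70691628693146, 'cx': 317.57971683458663, 'cy': 199.72938918478803, 'hand_eye': array([[ 9.35466440e-05,  9.58475814e-01,  2.85173817e-01,
         8.41431489e-02],
       [ 9.99999993e-01, -6.85547053e-05, -9.76198189e-05,
         1.30311410e-04],
       [-7.40162284e-05,  2.85173824e-01, -9.58475813e-01,
         1.98560569e-02],
       [ 0.00000000e+00,  0.00000000e+00,  0.00000000e+00,
         1.00000000e+00]])}
[0.55303385 0.07637334 0.43423194] [3.14140018e+00 9.81578945e-04 3.22470261e-02] [ 7.16452896e-02  2.97650848e-01  1.45482106e+00 -1.56200326e-04
  1.39010915e+00  1.61022264e+00]
```

View pics/w1.png

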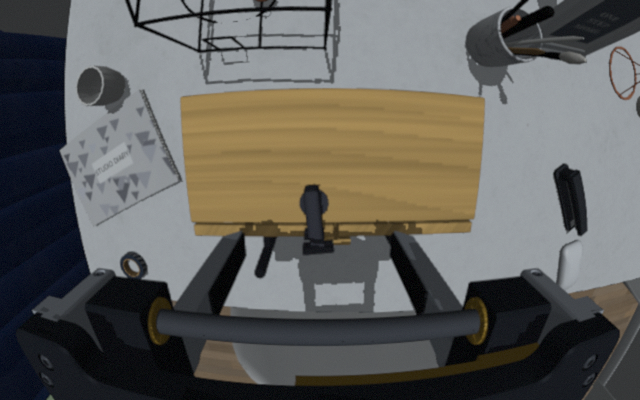

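The wrist view shows the roof's back corners at (181,97) and (484,98), and the latch grip running from about (312,186) to (318,240), with its hub at (314,203).

```bash
cat >> h.py <<'E'
from scipy.spatial.transform import Rotation as Ro
def wz(c,o,u,v,z):
    x,y=u-c['cx'],v-c['cy']; r=np.hypot(x,y)+1e-9; th=r/c['fx']; d=np.array([x/r*np.sin(th),-y/r*np.sin(th),-np.cos(th)])
    Rt=Ro.from_euler('xyz',o['eef_rot']).as_matrix(); H=c['hand_eye']
    p=Rt@H[:3,3]+o['ee_pos']; d=Rt@H[:3,:3]@d; return (p+d*(z-p[2])/d[2])
E
python3 - <<'E'
from h import *
c=ctrl.camera('wrist'); o=ctrl.get_obs(); im=c['image']
W=[wz(c,o,*p,.15)[:2] for p in((181,97),(484,98))]; print('back corners',np.round(W,4))
g=cv2.cvtColor(im,cv2.COLOR_RGB2GRAY); m=(g<70).astype('uint8')*255; m[:175]=0;m[222:]=0;m[:,:280]=0;m[:,345:]=0
for v in range(178,222,3):
    x=np.where(m[v])[0]
    if len(x): print(v,x.min(),x.max(),wz(c,o,x.min(),v,.191)[:2].round(4),wz(c,o,x.max(),v,.191)[:2].round(4))
cv2.imwrite('pics/w2.png',cv2.resize(cv2.cvtColor(im,cv2.COLOR_RGB2BGR)[170:270,255:385],None,fx=6,fy=6,interpolation=cv2.INTER_CUBIC))
E
```

```text
back corners [[ 0.6505  0.2011]
 [ 0.6614 -0.0756]]
187 305 318 [0.58   0.0857] [0.5803 0.076 ]
190 304 320 [0.5777 0.0864] [0.578  0.0745]
193 303 323 [0.5753 0.0871] [0.5758 0.0722]
196 301 325 [0.5729 0.0886] [0.5735 0.0706]
199 300 326 [0.5706 0.0893] [0.5712 0.0697]
202 299 326 [0.5682 0.0901] [0.5688 0.0696]
205 299 326 [0.5658 0.09  ] [0.5664 0.0695]
208 301 326 [0.5634 0.0885] [0.564  0.0695]
211 302 324 [0.5611 0.0877] [0.5616 0.0709]
214 305 321 [0.5587 0.0853] [0.5591 0.0731]
217 306 321 [0.5563 0.0845] [0.5567 0.073 ]
220 306 322 [0.5538 0.0845] [0.5542 0.0721]
```

View pics/w2.png

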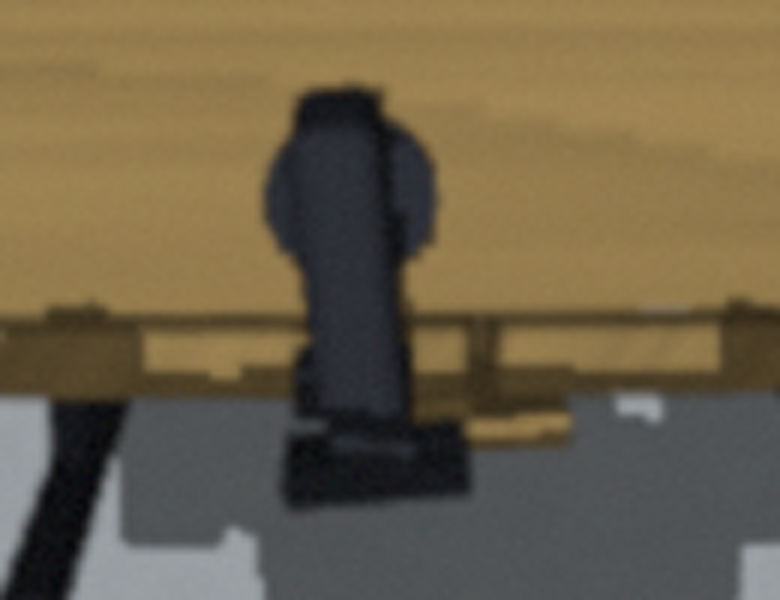

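Request:
servo_tool(
  motion=[
    [0,0.1,0.2,-3,0],
    [0,0.1,0.2,-5.5,0],
    [0,0.1,0.2,-6.8,0],
    [0,0.1,0.2,-6.8,0],
    [1,0.1,0.2,-6.8,0],
    [1,0.1,0.2,-6.8,0],
    [1,0.1,0.2,-6.8,0],
    [1,0.1,0.2,-6.8,0],
    [1,0.1,0.2,-6.8,0],
    [1,0.1,0.2,-6.8,0],
  ],
  squeeze=15,
)

```text
time_s: 3.2
ee_pos: [0.5542, 0.0787, 0.3666]
eef_rot: [-3.142, 0.0, 0.032]
force: [-0.7, -0.3, -0.7]
grip_width: 0.0375
grip_force: 0.0
```

Request:
servo_tool(
  motion=[
    [1,0,0,0,0],
    [1,0,0,0,0],
    [1,0,0,0,0],
    [1,0,0,0,0],
    [1,0,0,0,0],
  ],
)

```text
time_s: 3.82
ee_pos: [0.5543, 0.0794, 0.3667]
eef_rot: [-3.14, -0.001, 0.033]
force: [2.9, 7.3, -0.6]
grip_width: 0.0116
grip_force: 14.9
```

Request:
servo_tool(
  motion=[
    [1,0,0.1,0,6],
    [1,0,0.1,0,12],
    [1,0,0.1,0,18],
    [1,0,0.1,0,24],
    [1,0,0.1,0,30],
    [1,0,0.1,0,36],
    [1,0,0.1,0,42],
    [1,0,0.1,0,48],
    [1,0,0.1,0,54],
    [1,0,0.1,0,60],
    [1,0,0.1,0,66],
    [1,0,0.1,0,72],
    [1,0,0.1,0,78],
    [1,0,0.1,0,78],
    [1,0,0.1,0,78],
  ],
)

```text
time_s: 5.7
ee_pos: [0.5547, 0.0793, 0.3667]
eef_rot: [3.139, 0.0, 1.393]
force: [6.7, -2.9, -3.6]
grip_width: 0.0118
grip_force: 15.0
```

```bash
cat >> h.py <<'E'
def R2(a): return np.array([[np.cos(a),-np.sin(a)],[np.sin(a),np.cos(a)]])
CA=np.radians(2.0); CT=np.array([.5952,.0606])
def cw(x,y): return R2(CA)@[x,y]+CT
def lpull(th,r=(-.046,-.065)): return cw(-.068,.14)+R2(CA-th)@np.array(r)
def rpull(th,r=(-.046,.065)): return cw(-.068,-.14)+R2(CA+th)@np.array(r)
E
python3 - <<'E'
from h import *
print('latch',cw(-.04,.02))
o=ctrl.get_obs(); b=lpull(0); print(b,'from ee',(b-o['ee_pos'][:2])*100)
for t in np.arange(0,1.11,.1): print(round(t,2),((lpull(t)-b)*100).round(2))
r=rpull(0); print('r',r)
for t in np.arange(0,1.61,.1): print(round(t,2),((rpull(t)-r)*100).round(2))
E
```

```text
latch [0.55452638 0.07919184]
[0.47865198 0.13157577] from ee [-7.60149129  5.22272769]
0.0 [0. 0.]
0.1 [-0.64  0.47]
0.2 [-1.24  1.  ]
0.3 [-1.77  1.59]
0.4 [-2.25  2.23]
0.5 [-2.66  2.91]
0.6 [-3.    3.63]
0.7 [-3.26  4.38]
0.8 [-3.45  5.15]
0.9 [-3.56  5.94]
1.0 [-3.59  6.74]
1.1 [-3.54  7.53]
r [ 0.48388691 -0.01833285]
0.0 [0. 0.]
0.1 [-0.61 -0.51]
0.2 [-1.16 -1.08]
0.3 [-1.66 -1.71]
0.4 [-2.09 -2.38]
0.5 [-2.45 -3.09]
0.6 [-2.73 -3.83]
0.7 [-2.95 -4.6 ]
0.8 [-3.08 -5.38]
0.9 [-3.14 -6.18]
1.0 [-3.11 -6.97]
1.1 [-3.01 -7.76]
1.2 [-2.83 -8.54]
1.3 [-2.57 -9.29]
1.4 [ -2.24 -10.01]
1.5 [ -1.84 -10.7 ]
1.6 [ -1.37 -11.34]
```

Request:
servo_tool(
  motion=[
    [0.5,0,0,0,0],
    [0.5,0,0,0,0],
    [0.5,0,0,0,0],
    [0.5,0,0,3,0],
    [0.5,0,0,6,0],
  ],
)

```text
time_s: 6.32
ee_pos: [0.5542, 0.0798, 0.4273]
eef_rot: [-3.141, 0.0, 1.394]
force: [0.5, -0.1, -0.3]
grip_width: 0.0468
grip_force: 0.0
```

Request:
servo_tool(
  motion=[
    [0.5,-3,2,0,-10],
    [0.5,-6,4,0,-20],
    [0.5,-7.55,5.2,0,-30],
    [0.5,-7.55,5.2,0,-40],
    [0.5,-7.55,5.2,0,-50],
    [0.5,-7.55,5.2,0,-60],
    [0.5,-7.55,5.2,-3,-60],
    [0.5,-7.55,5.2,-5,-60],
    [0.5,-7.55,5.2,-5,-60],
  ],
)

```text
time_s: 7.45
ee_pos: [0.4786, 0.1317, 0.3757]
eef_rot: [-3.141, 0.002, 0.346]
force: [0.3, -0.0, 0.2]
grip_width: 0.0474
grip_force: 0.0
```

Run:
```python
from h import *
c,o=shot('wrist','w3'); print(o['ee_pos'],o['eef_rot'])
import pickle; pickle.dump((c,o),open('w3.pkl','wb'))
t,_=shot('top','t3')
```

```text
[0.47859898 0.13173943 0.37573297] [-3.14119124e+00  2.30889892e-03  3.46349461e-01]
```

View pics/w3.png

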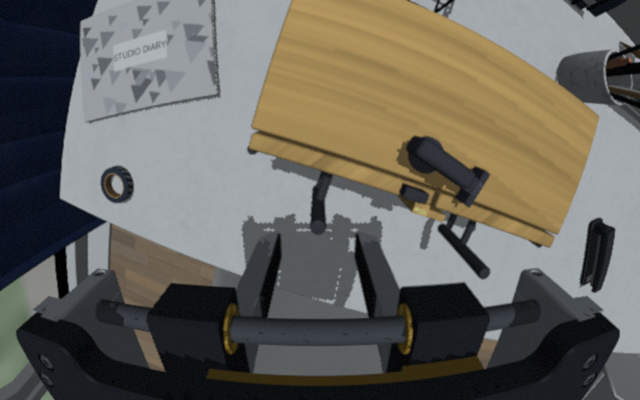

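The latch arm now points right and is clear of the tab at (412,194). The top of the left pull is at about (318,226), right between the fingers; I check this below.

Run:
```python
from h import *
import pickle; c,o=pickle.load(open('w3.pkl','rb'))
print('bar',wz(c,o,318,226,.15),'pred',lpull(0))
print('rbar',wz(c,o,484,270,.15),'pred',rpull(0))
```

```text
bar [0.48137661 0.13210731 0.15      ] pred [0.47865198 0.13157577]
rbar [ 0.48908018 -0.01510314  0.15      ] pred [ 0.48388691 -0.01833285]
```

Request:
servo_tool(
  motion=[
    [0.5,0.15,0,-3,0],
    [0.5,0.15,0,-6.2,0],
    [0.5,0.15,0,-6.2,0],
    [1,0.15,0,-6.2,0],
    [1,0.15,0,-6.2,0],
    [1,0.15,0,-6.2,0],
    [1,0.15,0,-6.2,0],
    [1,0.15,0,-6.2,0],
    [1,0.15,0,-6.2,0],
  ],
  squeeze=20,
)

```text
time_s: 8.68
ee_pos: [0.4802, 0.132, 0.3151]
eef_rot: [-3.141, -0.001, 0.346]
force: [-2.3, 5.3, 4.3]
grip_width: 0.0117
grip_force: 20.0
```

Request:
servo_tool(
  motion=[
    [1,-0.3,0.25,0,-2],
    [1,-0.65,0.5,0,-4],
    [1,-1.25,1.0,0,-8],
    [1,-1.75,1.6,0,-12],
    [1,-2.25,2.25,0,-16],
    [1,-2.65,2.9,0,-20],
    [1,-3.0,3.65,0,-24],
    [1,-3.25,4.4,0,-28],
    [1,-3.45,5.15,0,-32],
    [1,-3.55,5.95,0,-36],
    [1,-3.6,6.75,0,-40],
    [1,-3.6,6.75,0,-40],
    [1,-3.6,6.75,0,-40],
  ],
)

```text
time_s: 10.3
ee_pos: [0.4441, 0.1992, 0.3149]
eef_rot: [3.141, 0.001, -0.351]
force: [-5.4, 0.3, 5.9]
grip_width: 0.0116
grip_force: 20.0
```

Request:
servo_tool(
  motion=[
    [0.7,0,0,0,0],
    [0.7,0,0,0,0],
    [0.7,0,0,3,0],
    [0.7,0,0,8,0],
    [0.5,0.8,-4,9,0],
    [0.5,1.6,-9,9,0],
    [0.5,2.4,-14,9,0],
    [0.5,3.2,-18,9,0],
    [0.5,4.1,-21.6,8,0],
    [0.5,4.1,-21.6,6,0],
    [0.5,4.1,-21.6,6,0],
  ],
)

```text
time_s: 11.68
ee_pos: [0.4851, -0.0171, 0.3736]
eef_rot: [3.141, 0.002, -0.352]
force: [1.2, 0.6, -0.2]
grip_width: 0.047
grip_force: 0.0
```

Run:
```python
from h import *
c,o=shot('wrist','w4'); print(o['ee_pos'],o['eef_rot'])
import pickle; pickle.dump((c,o),open('w4.pkl','wb'))
```

```text
[ 0.48512286 -0.01709503  0.37358179] [ 3.14092270e+00  2.40135394e-03 -3.52417804e-01]
```

View pics/w4.png

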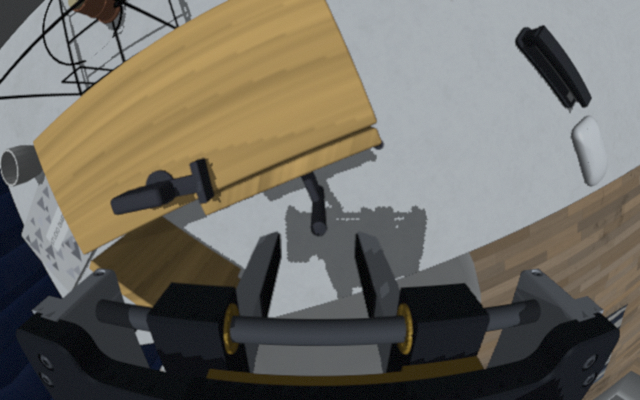

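The right pull's top is at (319,227), centred between the fingers as it was at the left door. The left door stands open and the latch is clear, so I descend, grip and swing.

Request:
servo_tool(
  motion=[
    [0.5,0.15,0,-3,0],
    [0.5,0.15,0,-5.9,0],
    [0.5,0.15,0,-5.9,0],
    [1,0.15,0,-5.9,0],
    [1,0.15,0,-5.9,0],
    [1,0.15,0,-5.9,0],
    [1,0.15,0,-5.9,0],
    [1,0.15,0,-5.9,0],
    [1,0.15,0,-5.9,0],
  ],
)

```text
time_s: 12.85
ee_pos: [0.4866, -0.0176, 0.3161]
eef_rot: [3.139, -0.0, -0.352]
force: [-5.8, -11.1, 4.3]
grip_width: 0.0115
grip_force: 20.0
```

Request:
servo_tool(
  motion=[
    [1,-0.3,-0.35,0,2],
    [1,-0.65,-0.65,0,5],
    [1,-1.2,-1.25,0,10],
    [1,-1.7,-1.85,0,15],
    [1,-2.15,-2.55,0,20],
    [1,-2.5,-3.25,0,25],
    [1,-2.8,-4.0,0,30],
    [1,-3.0,-4.75,0,35],
    [1,-3.15,-5.55,0,40],
    [1,-3.2,-6.35,0,45],
    [1,-3.15,-7.15,0,50],
    [1,-3.05,-7.9,0,55],
    [1,-2.85,-8.7,0,60],
    [1,-2.6,-9.45,0,65],
    [1,-2.3,-10.15,0,70],
    [1,-1.9,-10.85,0,75],
    [1,-1.9,-10.85,0,75],
    [1,-1.9,-10.85,0,75],
  ],
)

```text
time_s: 15.1
ee_pos: [0.4677, -0.1252, 0.3161]
eef_rot: [3.141, 0.0, 0.955]
force: [-1.0, -0.3, 5.5]
grip_width: 0.0116
grip_force: 20.0
```

Request:
servo_tool(
  motion=[
    [0.7,0,0,0,0],
    [0.7,0,0,0,0],
    [0.7,0,0,3,0],
    [0.7,0,0,8,0],
    [0.6,-0.4,4,9,-10],
    [0.6,-0.8,9,9,-20],
    [0.6,-1.2,14,9,-30],
    [0.6,-1.6,19,9,-40],
    [0.6,-2,24,9,-50],
    [0.6,-2.3,28,9,-60],
    [0.6,-2.4,32.4,8,-70],
    [0.6,-2.4,32.4,6,-75],
    [0.6,-2.4,32.4,6,-75],
  ],
)

```text
time_s: 16.73
ee_pos: [0.4434, 0.199, 0.3745]
eef_rot: [3.14, 0.002, -0.351]
force: [0.1, -0.1, 0.6]
grip_width: 0.0378
grip_force: 0.0
```

Run:
```python
from h import *
c,o=shot('wrist','w5'); print(o['ee_pos'],o['eef_rot'])
t,_=shot('top','t5')
im=cv2.imread('pics/t5.png')[130:280,150:490]; w=cv2.imread('pics/w5.png')
a=cv2.resize(im,(640,282)); b=cv2.resize(w[100:],(640,300)); cv2.imwrite('pics/both5.png',np.vstack([a,b]))
```

```text
[0.44344025 0.19901483 0.37448562] [ 3.13979790e+00  2.11269642e-03 -3.50868667e-01]
```

View pics/both5.png

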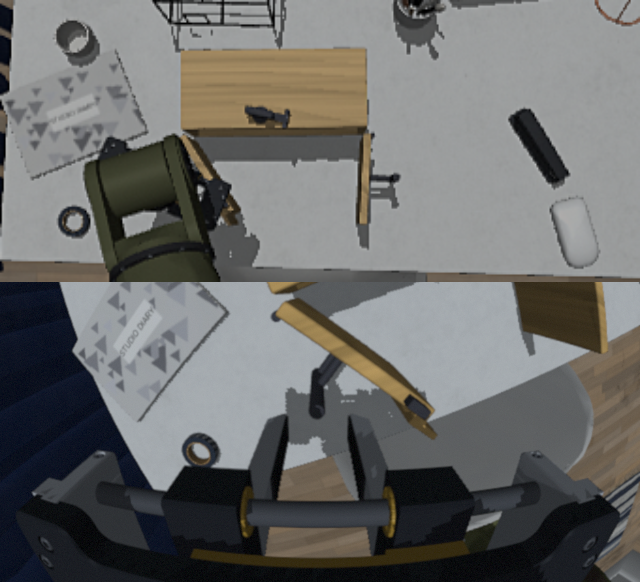

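The right door is about square to the cupboard. The left pull's top lies between the fingers at about (317,228) in full-image pixels, so I regrip and swing it shut.

Request:
servo_tool(
  motion=[
    [0.6,0.1,0,-3,0],
    [0.6,0.1,0,-5.9,0],
    [0.6,0.1,0,-5.9,0],
    [1,0.1,0,-5.9,0],
    [1,0.1,0,-5.9,0],
    [1,0.1,0,-5.9,0],
    [1,0.1,0,-5.9,0],
    [1,0.1,0,-5.9,0],
  ],
)

```text
time_s: 17.82
ee_pos: [0.4448, 0.1987, 0.3174]
eef_rot: [-3.141, -0.001, -0.352]
force: [-0.8, -0.9, 6.7]
grip_width: 0.0118
grip_force: 20.0
```

Request:
servo_tool(
  motion=[
    [1,0.05,-0.8,0,4],
    [1,0.15,-1.6,0,8],
    [1,0.35,-2.35,0,12],
    [1,0.6,-3.1,0,16],
    [1,0.95,-3.85,0,20],
    [1,1.35,-4.5,0,24],
    [1,1.85,-5.15,0,28],
    [1,2.35,-5.75,0,32],
    [1,2.95,-6.25,0,36],
    [1,3.6,-6.75,0,40],
    [1,3.8,-6.9,0,40],
    [1,3.8,-6.9,0,40],
    [1,3.8,-6.9,0,40],
  ],
)

```text
time_s: 19.45
ee_pos: [0.4815, 0.1313, 0.3172]
eef_rot: [-3.137, 0.003, 0.347]
force: [-20.9, 16.6, 15.8]
grip_width: 0.0117
grip_force: 20.0
```

Request:
servo_tool(
  motion=[
    [1,-0.1,0.1,0,0],
    [0.6,-0.1,0.1,0,0],
    [0.6,-0.1,0.1,0,0],
    [0.6,-0.1,0.1,0,0],
    [0.6,-0.1,0.1,3,0],
    [0.6,-0.1,0.1,8,0],
    [0.6,-5,0.1,12,0],
    [0.6,-10,0.1,14,0],
    [0.6,-12,-4,14,0],
    [0.6,-12,-10,14,0],
    [0.6,-12,-16,14,0],
    [0.6,-12,-22,14,0],
    [0.6,-12,-28,14,0],
    [0.6,-12,-33,14,0],
    [0.6,-12,-33,14,0],
    [0.6,-12,-33,14,0],
  ],
)

```text
time_s: 21.45
ee_pos: [0.3627, -0.2, 0.4565]
eef_rot: [-3.141, 0.0, 0.346]
force: [0.1, 0.3, 0.0]
grip_width: 0.0375
grip_force: 0.0
```

Run:
```python
from h import *
t,o=shot('top','t6'); print(o['force'],np.abs(o['joint_vel']).max())
cv2.imwrite('pics/t6c.png',cv2.resize(cv2.imread('pics/t6.png')[140:290,150:490],None,fx=2.35,fy=2.35,interpolation=cv2.INTER_CUBIC))
```

```text
[0.06919331 0.29441589 0.02218101] 0.026637947751985674
```

View pics/t6c.png

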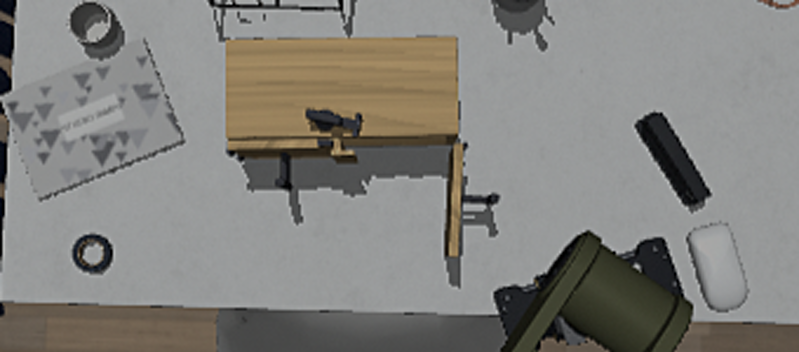

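The top view shows the left door flush, with its lip at the same pixel row as at the start. The right door is about square, the bystanders look unmoved, and the arm is clear.

```bash
python3 -c "
from station import ctrl
print(ctrl.hand_in())"
```

```text
the job is handed in; nothing more can be done
None
```

I turned the latch, opened the left door, swung the right door about square and pushed the left door shut. The job is handed in; no verdict came back, but the last picture showed both doors as asked and nothing else on the desk visibly moved.

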